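Find the hidden catch and open the match chest

ROBOT

A 6-joint arm with a two-finger parallel gripper is mounted at the origin on a cart in front of the work surface, level with it; the furniture and walls round the work are solid. World frame = base frame: x ahead of the robot, y to its left, z up, the work surface at z = 0. Lengths are in m, angles in rad, forces in N, time in s.
With the tool pointing down it reaches from about 0.4 to 0.825 m from the base axis. Payload 7 kg.
Tool frame: the origin (TCP) lies on the centre line of the jaws, within the pads' length; the fingertips stand 25 mm ahead of it and the grasp point (between the pads) lies 6 mm ahead of it; z points along the fingers, y is the direction in which the jaws open and shut (so a half turn about z gives the same grasp; the last joint's range is limited). The gripper opens to 85 mm and grips with 20 to 120 N. Pads are 22 mm wide; open, the fingers measure 114 mm over their backs; the gripper's body (76 mm by 85 mm) begins 54 mm behind the grasp point. The pads swing forward as they close: fully open they stand 13 mm farther back than shut.
Start: joints at [1.537, 0.359, 0.012, 0, -1.224, -0.288], TCP at [0.213, 0.64, 0.256] pointing down, gripper open.
Joint ranges: [-3.07, 3.07], [-1.43, 2.12], [-1.02, 1.25], [-3.03, 1.67], [-3.05, -0], [-3.03, 3.03]. Speed limits (rad/s): [2.39, 2.39, 3.01, 3.14, 3.14, 3.14].

INTERFACE

Orientations are given as a 3x3 rotation matrix whose columns are the frame's x, y, z axes.
In Python, from bench import * gives the robot as it stands.
- The arm moves only by the tool step_arm, never from a script. Its argument "moves" is a list of rows, each an object with "claw": the opening, from -1 (shut) to 1 (fully open), so that 0 is half open; "delta_pos": the shift along the tool's x, y, z in cm, a list of three; "delta_rot": the turn, a rotation vector about the tool's x, y, z in rad, a list of three. A call has 1 to 10 rows; each row shifts and turns the pose as measured when the row begins, along the tool's axes as they then stand; what a row does not reach is not made up. A row lasts 1/8 s, in which the tool goes at most 62.5 mm and 10.7 degrees, less where a joint would pass 70% of its speed; a pose out of reach is approached as far as the arm can. A call with a gripper value outside its range is refused whole. The fingers move at their own pace and stop on an object; "newtons" is the grip in N (left out, the last holds). Time passes only in rows, so rows that do not move let the fingers close. It gives the time, the measured TCP pose, the force and the opening at its end, in the units of the state.
- get_obs(): the state, without advancing time (a new reading comes with each control period).
- read_camera(name): name is "scene" or "top" or "wrist"; returns the picture (420x560x3 uint8, red, green, blue); there is no depth.
- camera_info(name): a dict with "K" (3x3 intrinsics, pixels), "camera_from_world" (4x4, takes a point from world to camera coordinates). Camera axes: x right, y up, looking along -z (the intrinsics and any distortion apply to the point x, -y, -z); pixel columns grow to the right and rows downward; lengths in m; the calibration is good to about 2 mm. A picture is of the moment at which its call begins: read the wrist's pose just before it. camera_info takes no time and is no camera call; for the wrist camera it gives the pose at the moment of the call.
- sign_off(): hands the job in, once; it reports no verdict.
The state is a dict: "time": time; "joint_pos": joint angles; "joint_vel": joint speeds; "effort": joint torques, N m; "ee_pos": TCP position; "tcp_rot": TCP orientation; "ft_force": force on the tool from outside, world axes, zero at the start; "torque": the same for the moment, N m; "opening": finger opening in m.
Only numpy, scipy, OpenCV 4.12 (cv2) and the standard library are available. Lean on these libraries where they do the work, as an engineer would, in place of code of your own. Each camera call takes 0.05 s, during which the arm holds its last target.

TASK

The matches are kept in the child-safe wooden chest, and its catch is hidden under one of the six look-alike blue tiles in the lid: feel over the tiles with a fingertip until you find the one that gives, and press it in so that the drawer springs ajar. Then draw the drawer fully open with a fingertip from behind its front, without gripping the front or touching its outer face. Leave everything else standing where it is, and pick nothing up.

Things in the scene. Friction and masses are not known exactly. Their poses are not given: they have to be found in the camera images.
- match_chest: Pale wooden chest fixed to the worktop: 128 mm deep (its x), 180 mm wide (its y), 75 mm high; origin under its centre. Its drawer front looks along -x, towards the robot. Five of the blue tiles in its lid are solid; one, another each time and not to be told by eye, is the catch.
- lid_centre (a point): Centre of the lid's frame, at its top (75 mm up), axes as the chest's. Let into it, 1.5 mm below the frame, are six blue tiles 46 mm square, two rows of three: centres at x = -25.5 or +25.5 mm, y = -52, 0 or +52 mm from here. Bars between them are 5 mm wide, the border round them 15 mm. A finger or closed fingers wider than 46 mm cannot press a tile in.
- catch (a joint): How far the hidden catch tile is down: 0 at rest, 0.005 m right down; the drawer is let go at about 0.003 to 0.004 m. The tile moves straight down on a spring (1.8 N to start it, about 4.5 N at the bottom) and comes back up when released.
- drawer (a joint): How far the drawer is out, in m: 0 shut and latched, 0.100 fully open at its stop. When the catch is pressed a spring pushes it out to about 0.06 within half a second; from there it slides with 3 N or less and stays wherever it is left.
- front_edge (a point): Middle of the top edge of the drawer's 6 mm thick, 176 mm wide front panel, 63 mm above the worktop (12 mm under the lid's top); moves with the drawer, outwards along its -x. The panel's inner face is 3 mm to +x of here, the chest's front 3 mm + the drawer's opening to +x. For 55 mm behind the panel the drawer is empty down to its floor, 16 mm above the worktop.
- drawer_face: Darker outer face on the drawer's front, with two thin brass lines and no handle: 5 x 172 x 50 mm, from 10 to 60 mm above the worktop. It must not be pressed or gripped. Origin on the worktop, 72.5 mm to +x of the face.
- canister: A loose bystander, the black lidded sugar canister: 77 mm across, 100 mm high, left of the chest. Origin at the centre of its underside.
- timer: A loose bystander, the black and white kitchen timer: 63 mm across, 54 mm high, behind the chest. Origin at the centre of its underside.
- dark_cup: A loose bystander, the dark espresso cup: 64 x 87 x 50 mm with a handle, right of the chest near the front edge. Origin at the centre of its underside.
- scoop: A loose bystander, the brass coffee scoop: 42 x 82 x 25 mm, at the left beyond the canister. Origin at the centre of its underside.
- candle: A loose bystander, the red tea light: 38 mm across, 15 mm high, at the back left. Origin at the centre of its underside.
- spoon: A loose bystander, the steel teaspoon: 132 x 26 x 9 mm, lying at the front left. Origin at the centre of its underside.

How it is judged:
By the outcome, as a careful person would: the job done as asked, in the order asked, and still so for the second after the job is handed in, with the robot touching nothing.
It also fails if it takes over 56 s, if anything falls off the work surface, if the arm or the gripper's body presses on something with over 40 N, if the wrist force passes 120 N, or if a joint passes its speed limit or range.

## Working session

There is one attempt and no reset: what is moved stays moved. The work goes in short steps, Python scripts to look and compute and a tool call to move; the robot and the scene stay as the last step left them, time stands still between calls to the robot, and variables do not carry over. Pictures are saved under pics/ and viewed, and the job is handed in when it is done.

Besides the shell and the picture viewer there is one more tool, called as name([rows], argument=value, ...), one row to a line, values as JSON. step_arm: Moves the arm, as the interface text tells. Its arguments: {"type":"object","properties":{"moves":{"type":"array","items":{"type":"object","properties":{"claw":{"type":"number"},"delta_pos":{"type":"array","items":{"type":"number"}},"delta_rot":{"type":"array","items":{"type":"number"}}}}},"newtons":{"type":"number"}},"required":["moves"]}

```bash
mkdir -p pics; python3 - <<'E'
from bench import *
import cv2
o=get_obs();print(o)
for n in("scene","top"):
    cv2.imwrite(f"pics/{n}0.png",read_camera(n)[:,:,::-1]);c=camera_info(n);print(c)
E
```

```text
{'time': 0.0, 'joint_pos': array([ 1.53711533e+00,  3.59396461e-01,  1.10253250e-02, -3.50267740e-04,
       -1.22411233e+00, -2.88110900e-01]), 'joint_vel': array([ 9.13927600e-04,  2.13217768e-03,  2.48616541e-04, -1.37947025e-03,
       -1.09343187e-04, -4.64347658e-05]), 'effort': array([ 8.30115205e-04, -5.83327889e+01,  2.93419397e+01,  6.93633646e+00,
       -5.94623474e-03, -8.44359462e-07]), 'ee_pos': array([0.2133549 , 0.6399076 , 0.25534285]), 'tcp_rot': array([[ 9.48632521e-01, -3.16379821e-01, -3.86054578e-04],
       [-3.16380015e-01, -9.48631056e-01, -1.67506568e-03],
       [ 1.63733619e-04,  1.71116173e-03, -9.99998523e-01]]), 'ft_force': array([-0.41198857,  0.44709712, -0.01285917]), 'torque': array([-0.01887643,  0.00724151,  0.005572  ]), 'opening': 0.08542084056113566}
{'K': array([[456.38099586,   0.        , 279.12799131],
       [  0.        , 456.38099586, 214.19111827],
       [  0.        ,   0.        ,   1.        ]]), 'camera_from_world': array([[ 0.84297464, -0.53794391,  0.003179  , -0.4390042 ],
       [ 0.3252991 ,  0.51444247,  0.79342891, -0.29857656],
       [-0.42845566, -0.66780633,  0.60865463, -1.30460309],
       [ 0.        ,  0.        ,  0.        ,  1.        ]])}
{'K': array([[519.29540226,   0.        , 278.76644791],
       [  0.        , 519.29540226, 207.98992876],
       [  0.        ,   0.        ,   1.        ]]), 'camera_from_world': array([[-0.01804135, -0.99982453,  0.00504105,  0.08514934],
       [ 0.9950701 , -0.01746334,  0.09762441, -0.5750351 ],
       [-0.09751924,  0.00677747,  0.99521056, -1.50793187],
       [ 0.        ,  0.        ,  0.        ,  1.        ]])}
```

View pics/scene0.png

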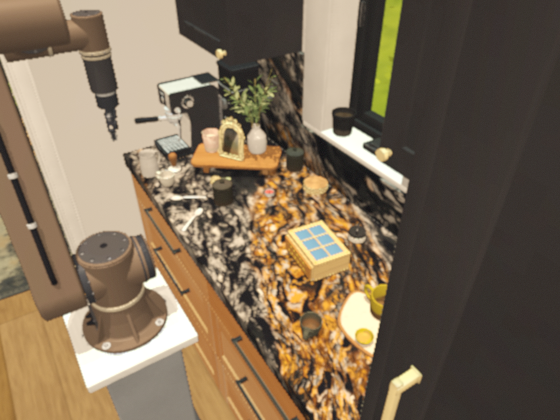

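View pics/top0.png

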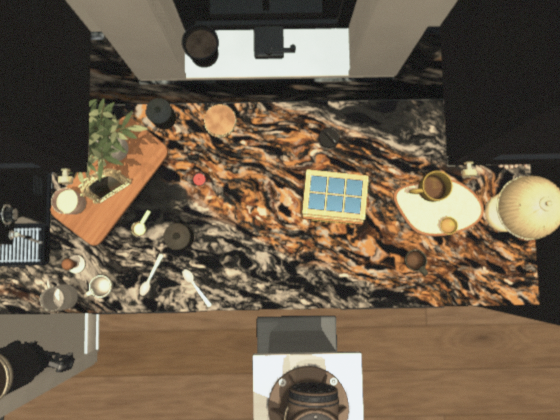

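The top view shows the chest with its blue tiles at about (336,195). The canister is at (178,236), the timer at (327,138) and the cup at (415,260). Next I'll measure the tiles.

```bash
cat > h.py <<'E'
from bench import *
import cv2, numpy as np
def ray(n,uv,z):
    c=camera_info(n);K=c["K"];T=c["camera_from_world"]
    d=np.linalg.inv(K)@[uv[0],uv[1],1];d=np.array([d[0],-d[1],-d[2]])
    R=T[:3,:3];o=-R.T@T[:3,3];w=R.T@d
    return o+w*(z-o[2])/w[2]
def proj(n,p):
    c=camera_info(n);T=c["camera_from_world"];q=T[:3,:3]@np.array(p)+T[:3,3]
    u=c["K"]@[q[0],-q[1],-q[2]];return u[:2]/u[2]
def tiles(n,img,lo=30):
    hsv=cv2.cvtColor(img,cv2.COLOR_RGB2HSV)
    m=cv2.inRange(hsv,(90,60,60),(120,255,255))
    k,l,s,c=cv2.connectedComponentsWithStats(m,connectivity=4)
    return [(c[i],s[i,4]) for i in range(1,k) if s[i,4]>lo]
E
python3 - <<'E'
from h import *
for n in("top","scene"):
    im=cv2.imread(f"pics/{n}0.png")[:,:,::-1].copy()
    t=tiles(n,im)
    P=[]
    for c,a in t:
        p=ray(n,c,.0735);print(n,c.round(1),a,p.round(4));P.append(p)
    P=np.array(P)
    print(P.mean(0), cv2.minAreaRect((P[:,:2]*1000).astype(np.float32)))
im=cv2.imread("pics/top0.png");cv2.imwrite("pics/t0z.png",cv2.resize(im[110:290,240:460],None,fx=3.5,fy=3.3,interpolation=2))
im=cv2.imread("pics/scene0.png");cv2.imwrite("pics/s0z.png",cv2.resize(im[200:350,260:410],None,fx=4,fy=4,interpolation=2))
E
```

```text
top [318.  183.6] 193 [ 0.6407 -0.0393  0.0735]
top [335.9 185.3] 196 [ 0.6347 -0.0907  0.0735]
top [353.9 187.1] 194 [ 0.6286 -0.1424  0.0735]
top [316.3 201.2] 198 [ 0.5898 -0.033   0.0735]
top [334.2 203. ] 201 [ 0.5836 -0.0844  0.0735]
top [352.3 204.9] 199 [ 0.5772 -0.1362  0.0735]
[ 0.60911137 -0.08765889  0.0735    ] ((609.1344604492188, -87.6846694946289), (103.90306091308594, 51.79256057739258), 83.1261978149414)
scene [316.9 229.7] 67 [ 0.6433 -0.0395  0.0735]
scene [303.1 234.1] 70 [ 0.5918 -0.0338  0.0735]
scene [324.7 239. ] 74 [ 0.6369 -0.091   0.0735]
scene [310.6 243.5] 78 [ 0.5854 -0.0848  0.0735]
scene [333.  248.7] 81 [ 0.6304 -0.1425  0.0735]
scene [318.8 253.4] 87 [ 0.5797 -0.1364  0.0735]
[ 0.61125817 -0.08797849  0.0735    ] ((611.1558837890625, -87.87004089355469), (103.97589874267578, 51.967369079589844), 82.92523193359375)
```

step_arm([
  {"claw":-1,"delta_pos":[0,0,0],"delta_rot":[0,0,-0.1]},
  {"claw":-1,"delta_pos":[0,0,0],"delta_rot":[0,0,-0.1]},
  {"claw":-1,"delta_pos":[3.5,4.8,0]},
  {"claw":-1,"delta_pos":[3.5,4.8,0]},
  {"claw":-1,"delta_pos":[3.5,4.8,0]},
  {"claw":-1,"delta_pos":[3.5,4.8,0]},
  {"claw":-1,"delta_pos":[3.5,4.8,0]},
  {"claw":-1,"delta_pos":[3.5,4.8,0]},
  {"claw":-1,"delta_pos":[3.5,4.8,0]},
  {"claw":-1,"delta_pos":[3.5,4.8,0]},
], newtons=40)

```text
schema error: expected keys claw, delta_pos, delta_rot
```

```bash
cat >> h.py <<'E'
C=np.array([.610,-.0878]);yaw=-.120
ex=np.array([np.cos(yaw),np.sin(yaw)]);ey=np.array([-ex[1],ex[0]])
def st(tx=0,ty=0):
    o=get_obs();p=o["ee_pos"];R=o["tcp_rot"]
    d=p[:2]-C;print("t %.2f"%o["time"],"ee",p.round(4),"local mm",(d@ex*1000).round(1),(d@ey*1000).round(1),"z",(p[2]*1000).round(1),"F",o["ft_force"].round(2),"open",round(o["opening"],4))
    tgt=C+tx*ex+ty*ey
    dd=R.T@np.array([tgt[0]-p[0],tgt[1]-p[1],0]);print("yawerr",yaw-np.arctan2(R[1,0],R[0,0]),"zaxis",R[:,2].round(4),"tool cm to tgt",(dd*100).round(2))
E
python3 -c "
from h import *
st(-.0255,.052)"
```

```text
t 0.10 ee [0.2134 0.64   0.2555] local mm -480.9 675.1 z 255.5 F [-0.34  0.9   0.05] open 0.0855
yawerr 0.20191973757063764 zaxis [-3.0e-04 -1.4e-03 -1.0e+00] tool cm to tgt [57.11 51.91  0.08]
```

step_arm([
  {"claw":-1,"delta_pos":[0,0,0],"delta_rot":[0,0,-0.1]},
  {"claw":-1,"delta_pos":[0,0,0],"delta_rot":[0,0,-0.1]},
  {"claw":-1,"delta_pos":[3.5,4.8,0],"delta_rot":[0,0,0]},
  {"claw":-1,"delta_pos":[3.5,4.8,0],"delta_rot":[0,0,0]},
  {"claw":-1,"delta_pos":[3.5,4.8,0],"delta_rot":[0,0,0]},
  {"claw":-1,"delta_pos":[3.5,4.8,0],"delta_rot":[0,0,0]},
  {"claw":-1,"delta_pos":[3.5,4.8,0],"delta_rot":[0,0,0]},
  {"claw":-1,"delta_pos":[3.5,4.8,0],"delta_rot":[0,0,0]},
  {"claw":-1,"delta_pos":[3.5,4.8,0],"delta_rot":[0,0,0]},
  {"claw":-1,"delta_pos":[3.5,4.8,0],"delta_rot":[0,0,0]},
], newtons=40)

```text
time: 1.35
ee_pos: [0.4508, 0.2154, 0.2529]
tcp_rot: [[0.994, -0.108, -0.002], [-0.108, -0.994, -0.008], [-0.001, 0.009, -1.0]]
ft_force: [1.6, 0.9, -0.6]
opening: -0.0001
```

```bash
python3 -c "
from h import *
st(-.0255,.052)"
```

```text
t 1.35 ee [0.4508 0.2154 0.2529] local mm -194.3 282.0 z 252.9 F [ 1.58  0.93 -0.59] open -0.0001
yawerr -0.011474837581898115 zaxis [-0.0019 -0.0084 -1.    ] tool cm to tgt [16.62 23.19  0.18]
```

step_arm([
  {"claw":-1,"delta_pos":[3.3,4.6,0],"delta_rot":[0,0,0]},
  {"claw":-1,"delta_pos":[3.3,4.6,0],"delta_rot":[0,0,0]},
  {"claw":-1,"delta_pos":[3.3,4.6,0],"delta_rot":[0,0,0]},
  {"claw":-1,"delta_pos":[3.3,4.6,2],"delta_rot":[0,0,0]},
  {"claw":-1,"delta_pos":[1.7,2.3,4],"delta_rot":[0,0,0]},
  {"claw":-1,"delta_pos":[0,0,4],"delta_rot":[0,0,0]},
  {"claw":-1,"delta_pos":[0,0,0],"delta_rot":[0,0,0]},
])

```text
time: 2.22
ee_pos: [0.58, -0.02, 0.1513]
tcp_rot: [[0.993, -0.114, -0.003], [-0.114, -0.993, -0.008], [-0.002, 0.009, -1.0]]
ft_force: [-0.1, 0.2, -0.1]
opening: -0.0002
```

```bash
python3 -c "
from h import *
st(-.0255,.052)"
```

```text
t 2.23 ee [ 0.58   -0.02    0.1513] local mm -37.9 63.7 z 151.3 F [-0.07  0.16 -0.08] open -0.0002
yawerr -0.00578124155250441 zaxis [-0.0026 -0.0083 -1.    ] tool cm to tgt [1.23 1.18 0.01]
```

step_arm([
  {"claw":-1,"delta_pos":[1.2,1.2,2.0],"delta_rot":[0.0085,0.002,0.006]},
  {"claw":-1,"delta_pos":[0,0,2.0],"delta_rot":[0,0,0]},
  {"claw":-1,"delta_pos":[0,0,0],"delta_rot":[0,0,0]},
])

```text
time: 2.6
ee_pos: [0.5933, -0.0324, 0.1156]
tcp_rot: [[0.993, -0.117, 0.005], [-0.117, -0.993, 0.0], [0.005, -0.001, -1.0]]
ft_force: [0.4, 0.3, 0.3]
opening: 0.0001
```

```bash
python3 - <<'E'
from h import *
st(-.0255,.052)
cv2.imwrite("pics/w1.png",read_camera("wrist")[:,:,::-1])
im=read_camera("scene")[:,:,::-1];cv2.imwrite("pics/s1z.png",cv2.resize(im[180:330,240:390],None,fx=4,fy=4,interpolation=2))
E
```

```text
t 2.60 ee [ 0.5933 -0.0324  0.1156] local mm -23.2 53.0 z 115.6 F [0.44 0.34 0.31] open 0.0001
yawerr -0.002614796688442139 zaxis [ 0.0053  0.     -1.    ] tool cm to tgt [-0.23  0.1  -0.  ]
```

View pics/w1.png

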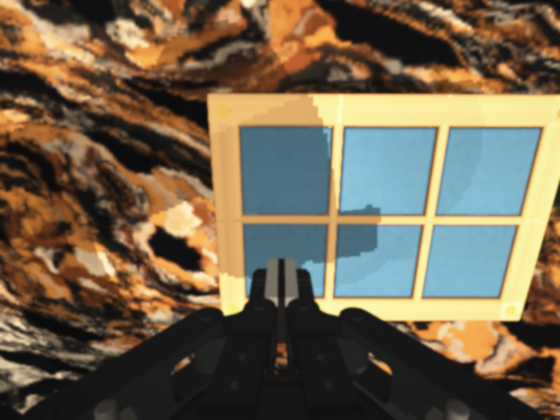

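View pics/s1z.png

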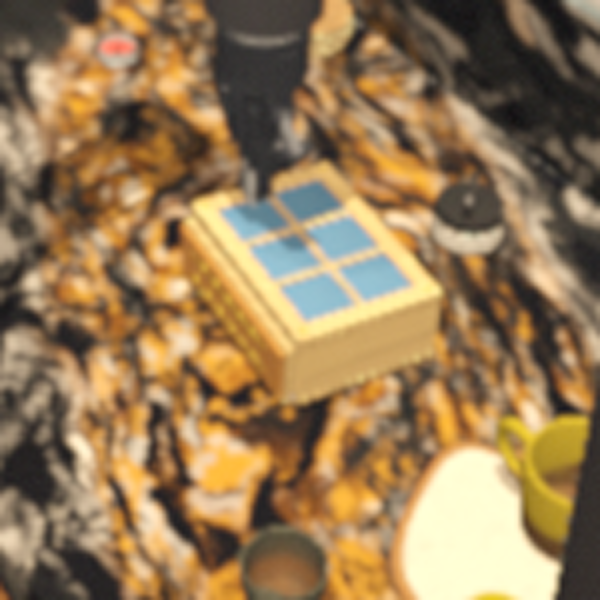

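The wrist view shows the closed fingertip over the front-left tile, with its tip at about (282,265). I'll go down to feel it.

step_arm([
  {"claw":-1,"delta_pos":[-0.2,0.1,1.0],"delta_rot":[0,-0.005,0]},
  {"claw":-1,"delta_pos":[0,0,0.3],"delta_rot":[0,0,0]},
  {"claw":-1,"delta_pos":[0,0,0.1],"delta_rot":[0,0,0]},
])

```text
time: 3.08
ee_pos: [0.5934, -0.0321, 0.1051]
tcp_rot: [[0.993, -0.115, 0.007], [-0.115, -0.993, 0.002], [0.007, -0.003, -1.0]]
ft_force: [0.5, -0.0, -0.2]
opening: -0.0001
```

step_arm([
  {"claw":-1,"delta_pos":[0,0,0.15],"delta_rot":[0,0,0]},
])

```text
time: 3.2
ee_pos: [0.5934, -0.032, 0.1037]
tcp_rot: [[0.993, -0.115, 0.007], [-0.115, -0.993, 0.002], [0.007, -0.003, -1.0]]
ft_force: [-0.5, 0.4, 0.6]
opening: 0.0002
```

step_arm([
  {"claw":-1,"delta_pos":[0,0,0.15],"delta_rot":[0,0,0]},
])

```text
time: 3.32
ee_pos: [0.5935, -0.032, 0.1022]
tcp_rot: [[0.993, -0.115, 0.007], [-0.115, -0.993, 0.002], [0.007, -0.003, -1.0]]
ft_force: [0.3, 0.3, 0.1]
opening: -0.0006
```

```bash
python3 -c "
from h import *
st(-.0255,.052)"
```

```text
t 3.33 ee [ 0.5935 -0.032   0.1022] local mm -23.1 53.4 z 102.2 F [0.32 0.3  0.1 ] open -0.0006
yawerr -0.004692591868434348 zaxis [ 0.0074  0.0019 -1.    ] tool cm to tgt [-0.25  0.14 -0.  ]
```

step_arm([
  {"claw":-1,"delta_pos":[-0.2,0.1,0.2],"delta_rot":[0,-0.007,0.004]},
])

```text
time: 3.45
ee_pos: [0.5914, -0.0328, 0.1001]
tcp_rot: [[0.993, -0.119, 0.0], [-0.119, -0.993, 0.003], [-0.0, -0.003, -1.0]]
ft_force: [0.1, 0.7, -0.3]
opening: -0.0001
```

step_arm([
  {"claw":-1,"delta_pos":[0,0,0.1],"delta_rot":[0,0,0]},
])

```text
time: 3.58
ee_pos: [0.5912, -0.0328, 0.0989]
tcp_rot: [[0.993, -0.119, -0.0], [-0.119, -0.993, 0.003], [-0.001, -0.003, -1.0]]
ft_force: [-0.1, 0.0, 0.1]
opening: -0.0001
```

step_arm([
  {"claw":-1,"delta_pos":[0,0,0.1],"delta_rot":[0,0,0]},
])

```text
time: 3.7
ee_pos: [0.5913, -0.0329, 0.0986]
tcp_rot: [[0.993, -0.119, -0.0], [-0.119, -0.993, 0.003], [-0.001, -0.002, -1.0]]
ft_force: [-5.2, 2.1, 13.7]
opening: 0.0001
```

step_arm([
  {"claw":-1,"delta_pos":[0,0,0.1],"delta_rot":[0,0,0]},
])

```text
time: 3.82
ee_pos: [0.5913, -0.0328, 0.0986]
tcp_rot: [[0.993, -0.119, 0.0], [-0.119, -0.993, 0.002], [-0.0, -0.002, -1.0]]
ft_force: [-4.6, 1.5, 11.8]
opening: 0.0002
```

Front-left is solid: the force jumped to 13.7 N with the TCP at z = 0.0986. Next is rear-left.

step_arm([
  {"claw":-1,"delta_pos":[0,0,-1.0],"delta_rot":[0,0,0]},
  {"claw":-1,"delta_pos":[2.55,0,0],"delta_rot":[0,0,0]},
  {"claw":-1,"delta_pos":[2.55,0,0],"delta_rot":[0,0,0]},
  {"claw":-1,"delta_pos":[0,0,0.2],"delta_rot":[0,0,0]},
])

```text
time: 4.32
ee_pos: [0.644, -0.0389, 0.1093]
tcp_rot: [[0.993, -0.118, 0.003], [-0.118, -0.993, 0.003], [0.002, -0.003, -1.0]]
ft_force: [-0.9, 0.1, -0.3]
opening: -0.0002
```

```bash
python3 -c "
from h import *
st(.0255,.052)"
```

```text
t 4.33 ee [ 0.644  -0.0389  0.1093] local mm 27.9 52.6 z 109.3 F [-0.94  0.11 -0.3 ] open -0.0002
yawerr -0.0016301098295200822 zaxis [ 0.0027  0.0026 -1.    ] tool cm to tgt [-0.24  0.06 -0.  ]
```

step_arm([
  {"claw":-1,"delta_pos":[-0.24,0.06,0.6],"delta_rot":[0,0,0]},
  {"claw":-1,"delta_pos":[0,0,0.3],"delta_rot":[0,0,0]},
])

```text
time: 4.58
ee_pos: [0.6402, -0.0393, 0.0997]
tcp_rot: [[0.993, -0.119, 0.002], [-0.119, -0.993, 0.003], [0.001, -0.003, -1.0]]
ft_force: [0.5, -0.3, -0.4]
opening: 0.0002
```

step_arm([
  {"claw":-1,"delta_pos":[0,0,0.1],"delta_rot":[0,0,0]},
])

```text
time: 4.7
ee_pos: [0.6397, -0.0393, 0.0986]
tcp_rot: [[0.993, -0.118, 0.001], [-0.118, -0.993, 0.003], [0.001, -0.003, -1.0]]
ft_force: [-2.1, -0.3, 6.8]
opening: -0.0002
```

step_arm([
  {"claw":-1,"delta_pos":[0,0,0.1],"delta_rot":[0,0,0]},
])

```text
time: 4.82
ee_pos: [0.6398, -0.0393, 0.0986]
tcp_rot: [[0.993, -0.118, 0.002], [-0.118, -0.993, 0.002], [0.002, -0.003, -1.0]]
ft_force: [-3.0, 1.1, 11.2]
opening: 0.0003
```

step_arm([
  {"claw":-1,"delta_pos":[0,0,0.1],"delta_rot":[0,0,0]},
])

```text
time: 4.95
ee_pos: [0.6398, -0.0392, 0.0987]
tcp_rot: [[0.993, -0.117, 0.003], [-0.117, -0.993, 0.002], [0.003, -0.003, -1.0]]
ft_force: [-1.8, 0.8, 6.0]
opening: -0.0
```

Rear-left is solid too. Next is rear-middle, 52 mm along tool +y.

step_arm([
  {"claw":-1,"delta_pos":[0.1,0,-0.9],"delta_rot":[0,0,0]},
  {"claw":-1,"delta_pos":[0,2.6,0],"delta_rot":[0,0,0]},
  {"claw":-1,"delta_pos":[0,2.6,0],"delta_rot":[0,0,0]},
  {"claw":-1,"delta_pos":[0,0,0.2],"delta_rot":[0,0,0]},
])

```text
time: 5.45
ee_pos: [0.6353, -0.0915, 0.1082]
tcp_rot: [[0.993, -0.116, 0.006], [-0.116, -0.993, 0.002], [0.005, -0.003, -1.0]]
ft_force: [0.8, 0.7, 0.2]
opening: -0.0002
```

```bash
python3 -c "
from h import *
st(.0255,0)"
```

```text
t 5.45 ee [ 0.6353 -0.0915  0.1082] local mm 25.5 -0.7 z 108.2 F [0.82 0.65 0.23] open -0.0002
yawerr -0.004212483009076021 zaxis [ 0.0056  0.0024 -1.    ] tool cm to tgt [-0.   -0.07  0.  ]
```

step_arm([
  {"claw":-1,"delta_pos":[0,0,0.6],"delta_rot":[0,-0.005,0.004]},
  {"claw":-1,"delta_pos":[0,0,0.2],"delta_rot":[0,0,0]},
])

```text
time: 5.7
ee_pos: [0.6355, -0.0909, 0.1002]
tcp_rot: [[0.993, -0.12, 0.001], [-0.12, -0.993, 0.003], [0.0, -0.003, -1.0]]
ft_force: [-0.2, -0.6, -0.3]
opening: 0.0002
```

step_arm([
  {"claw":-1,"delta_pos":[0,0,0.1],"delta_rot":[0,0,0]},
])

```text
time: 5.82
ee_pos: [0.6356, -0.0904, 0.0989]
tcp_rot: [[0.993, -0.119, 0.001], [-0.119, -0.993, 0.003], [0.0, -0.003, -1.0]]
ft_force: [0.2, 0.8, -0.7]
opening: -0.0001
```

step_arm([
  {"claw":-1,"delta_pos":[0,0,0.1],"delta_rot":[0,0,0]},
])

```text
time: 5.95
ee_pos: [0.6356, -0.0902, 0.098]
tcp_rot: [[0.993, -0.118, 0.0], [-0.118, -0.993, 0.003], [-0.0, -0.003, -1.0]]
ft_force: [-1.3, -0.3, 4.0]
opening: -0.0
```

step_arm([
  {"claw":-1,"delta_pos":[0,0,0.1],"delta_rot":[0,0,0]},
])

```text
time: 6.08
ee_pos: [0.6356, -0.0902, 0.0974]
tcp_rot: [[0.993, -0.118, 0.0], [-0.118, -0.993, 0.002], [0.0, -0.002, -1.0]]
ft_force: [-2.5, -1.5, 4.3]
opening: 0.0003
```

This one gives: z is 0.0974 at about 4 N, so it has moved. I'll press it in.

step_arm([
  {"claw":-1,"delta_pos":[0,0,0.15],"delta_rot":[0,0,0]},
  {"claw":-1,"delta_pos":[0,0,0.15],"delta_rot":[0,0,0]},
])

```text
time: 6.32
ee_pos: [0.6356, -0.0902, 0.0948]
tcp_rot: [[0.993, -0.118, 0.001], [-0.118, -0.993, 0.002], [0.0, -0.002, -1.0]]
ft_force: [-0.5, -0.1, 2.6]
opening: 0.0001
```

step_arm([
  {"claw":-1,"delta_pos":[0,0,0.15],"delta_rot":[0,0,0]},
  {"claw":-1,"delta_pos":[0,0,0.15],"delta_rot":[0,0,0]},
])

```text
time: 6.58
ee_pos: [0.6357, -0.0902, 0.0933]
tcp_rot: [[0.993, -0.117, 0.001], [-0.117, -0.993, 0.002], [0.001, -0.002, -1.0]]
ft_force: [-8.1, 3.0, 21.8]
opening: -0.0003
```

step_arm([
  {"claw":-1,"delta_pos":[0,0,0.15],"delta_rot":[0,0,0]},
])

```text
time: 6.7
ee_pos: [0.6357, -0.0902, 0.0934]
tcp_rot: [[0.993, -0.117, 0.002], [-0.117, -0.993, 0.002], [0.002, -0.002, -1.0]]
ft_force: [-7.3, 1.7, 16.3]
opening: -0.0003
```

```bash
python3 - <<'E'
from h import *
st(.0255,0)
im=read_camera("scene")[:,:,::-1];cv2.imwrite("pics/s2z.png",cv2.resize(im[180:330,240:390],None,fx=4,fy=4,interpolation=2))
E
```

```text
t 6.70 ee [ 0.6357 -0.0902  0.0934] local mm 25.8 0.7 z 93.4 F [-7.27  1.69 16.31] open -0.0003
yawerr -0.0031209987190601446 zaxis [ 0.0017  0.0016 -1.    ] tool cm to tgt [-0.03  0.07 -0.  ]
```

View pics/s2z.png

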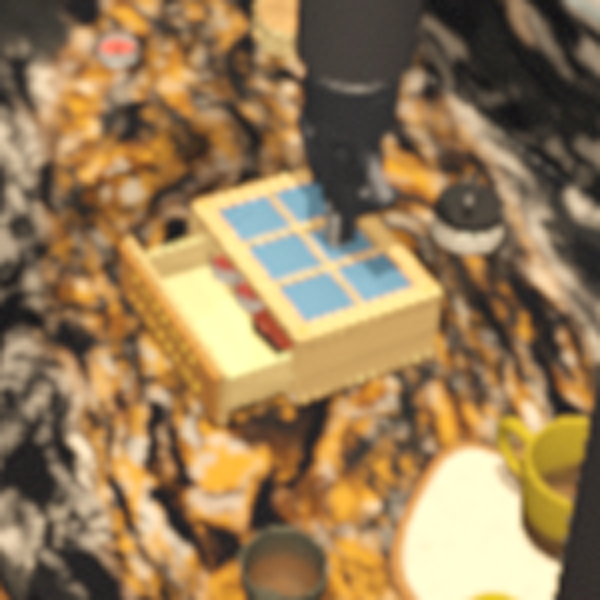

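The drawer has sprung ajar by roughly 60 mm: in the crop its front edge runs from (125,245) to (220,385), and red match boxes sit at the back. I'll lift and move over the drawer.

step_arm([
  {"claw":-1,"delta_pos":[0,0,-1.5],"delta_rot":[0,0,0]},
  {"claw":-1,"delta_pos":[0,0,-2.5],"delta_rot":[0,0,0]},
  {"claw":-1,"delta_pos":[-4.3,0,0],"delta_rot":[0,0,0]},
  {"claw":-1,"delta_pos":[-4.3,0,0],"delta_rot":[0,0,0]},
  {"claw":-1,"delta_pos":[-4.3,0,0],"delta_rot":[0,0,0]},
  {"claw":-1,"delta_pos":[0,0,0],"delta_rot":[0,0,0]},
])

```text
time: 7.5
ee_pos: [0.5056, -0.0739, 0.135]
tcp_rot: [[0.993, -0.117, 0.005], [-0.117, -0.993, 0.004], [0.004, -0.004, -1.0]]
ft_force: [0.2, 0.8, -0.5]
opening: 0.0001
```

```bash
python3 - <<'E'
from h import *
st(-.103,0)
cv2.imwrite("pics/w3.png",read_camera("wrist")[:,:,::-1])
print("panel inner edge proj wrist op=.06:",[proj("wrist",[*(C+(-.064-.06)*ex+y*ey),.063]).round(1) for y in(-.08,0,.08)])
im=read_camera("top")[:,:,::-1];cv2.imwrite("pics/t3z.png",cv2.resize(im[140:260,270:420],None,fx=5,fy=5,interpolation=2))
for op in(.05,.06,.07): print(op,[((proj("top",[*(C+(-.064-op)*ex+y*ey),.063])-[270,140])*5).round() for y in(-.08,.08)])
E
```

```text
t 7.50 ee [ 0.5056 -0.0739  0.135 ] local mm -105.4 1.3 z 135.0 F [ 0.19  0.79 -0.48] open 0.0001
yawerr -0.0023150176830450397 zaxis [ 0.0048  0.0036 -1.    ] tool cm to tgt [0.24 0.13 0.  ]
panel inner edge proj wrist op=.06: [array([400.6, 266. ]), array([283.3, 265.4]), array([166.2, 264.9])]
0.05 [array([444., 481.]), array([167., 453.])]
0.06 [array([442., 499.]), array([166., 470.])]
0.07 [array([441., 516.]), array([164., 488.])]
```

View pics/w3.png

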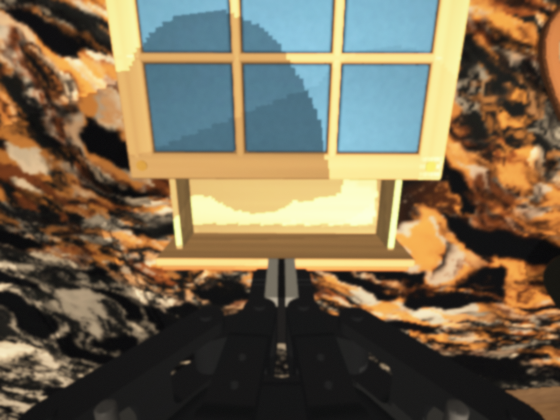

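View pics/t3z.png

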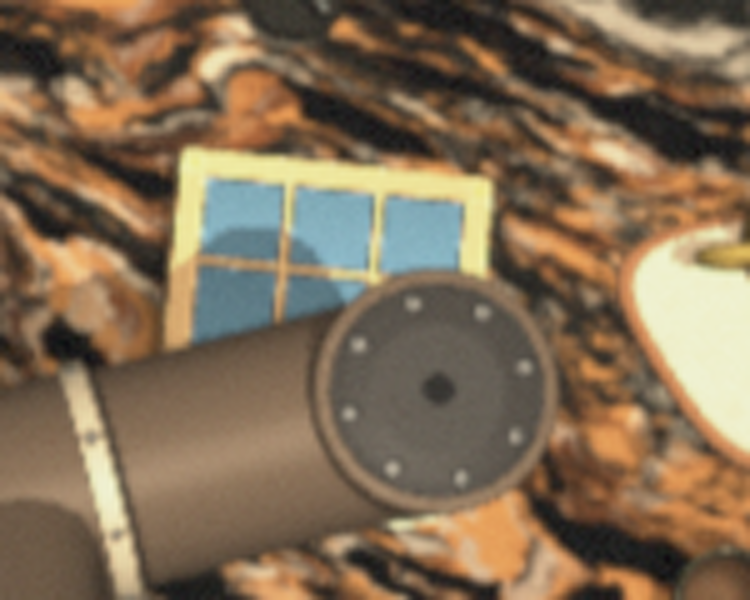

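The wrist view shows the panel's top edge as a bright band at rows 258–270, and the lid's front edge at row 178. I'll cast both edges onto their heights.

```bash
python3 - <<'E'
from h import *
im=cv2.imread("pics/w3.png")
for u in(230,330): print(u,[(r,int(im[r,u].mean())) for r in list(range(170,190,2))+list(range(246,280,2))])
for r,z in((180,.075),(258,.063),(262,.063),(270,.063)):
    p=ray("wrist",(283,r),z);print(r,((p[:2]-C)@ex*1000).round(1))
E
```

```text
230 [(170, 165), (172, 164), (174, 165), (176, 162), (178, 154), (180, 181), (182, 186), (184, 187), (186, 188), (188, 188), (246, 103), (248, 105), (250, 103), (252, 99), (254, 99), (256, 99), (258, 154), (260, 204), (262, 209), (264, 203), (266, 179), (268, 168), (270, 142), (272, 121), (274, 96), (276, 52), (278, 36)]
330 [(170, 211), (172, 210), (174, 209), (176, 209), (178, 200), (180, 191), (182, 188), (184, 190), (186, 191), (188, 192), (246, 101), (248, 104), (250, 106), (252, 103), (254, 99), (256, 96), (258, 137), (260, 201), (262, 213), (264, 210), (266, 192), (268, 179), (270, 133), (272, 68), (274, 132), (276, 171), (278, 171)]
180 -60.9
258 -117.2
262 -120.2
270 -126.3
```

step_arm([
  {"claw":-1,"delta_pos":[1.35,0.1,0],"delta_rot":[-0.004,-0.004,0]},
  {"claw":-1,"delta_pos":[0,0,2],"delta_rot":[0,0,0]},
  {"claw":-1,"delta_pos":[0,0,0],"delta_rot":[0,0,0]},
])

```text
time: 7.98
ee_pos: [0.5274, -0.0766, 0.1152]
tcp_rot: [[0.993, -0.117, 0.004], [-0.117, -0.993, -0.001], [0.004, 0.0, -1.0]]
ft_force: [-0.0, 0.3, 0.8]
opening: -0.0002
```

```bash
python3 - <<'E'
from h import *
st(-.092,0)
cv2.imwrite("pics/w4.png",read_camera("wrist")[:,:,::-1])
E
```

```text
t 7.97 ee [ 0.5274 -0.0766  0.1152] local mm -83.3 1.3 z 115.2 F [-0.01  0.31  0.82] open -0.0002
yawerr -0.003047403354161149 zaxis [ 3.9e-03 -9.0e-04 -1.0e+00] tool cm to tgt [-0.87  0.12 -0.  ]
```

View pics/w4.png

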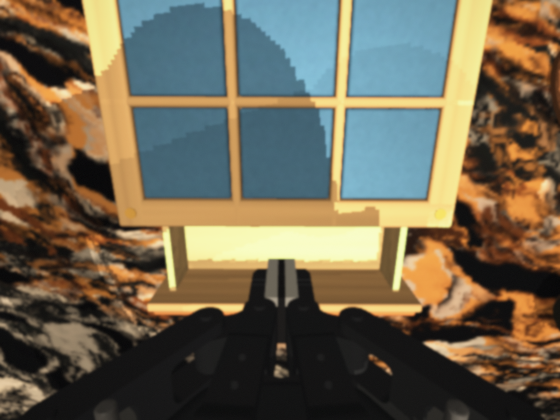

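The fingertip at (282,265) is now inside the drawer's outline, but about 9 mm too far in. I'll correct that and go down in stages.

step_arm([
  {"claw":-1,"delta_pos":[-0.8,0.1,0.5],"delta_rot":[0,-0.003,0]},
  {"claw":-1,"delta_pos":[0,0,1],"delta_rot":[0,0,0]},
  {"claw":-1,"delta_pos":[0,0,0],"delta_rot":[0,0,0]},
])

```text
time: 8.4
ee_pos: [0.5211, -0.0767, 0.101]
tcp_rot: [[0.993, -0.116, 0.004], [-0.116, -0.993, -0.001], [0.004, 0.0, -1.0]]
ft_force: [-0.1, 0.2, 0.0]
opening: 0.0001
```

```bash
python3 - <<'E'
from h import *
st(-.092,0)
cv2.imwrite("pics/w5.png",read_camera("wrist")[:,:,::-1])
im=read_camera("scene")[:,:,::-1];cv2.imwrite("pics/s5z.png",cv2.resize(im[180:330,240:390],None,fx=4,fy=4,interpolation=2))
E
```

```text
t 8.40 ee [ 0.5211 -0.0767  0.101 ] local mm -89.5 0.4 z 101.0 F [-0.12  0.21  0.  ] open 0.0001
yawerr -0.003429164036831814 zaxis [ 3.7e-03 -7.0e-04 -1.0e+00] tool cm to tgt [-0.25  0.04 -0.  ]
```

View pics/s5z.png

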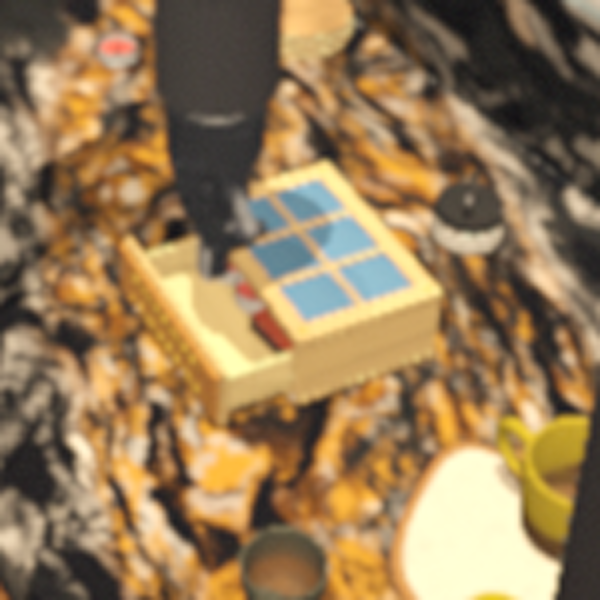

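View pics/w5.png

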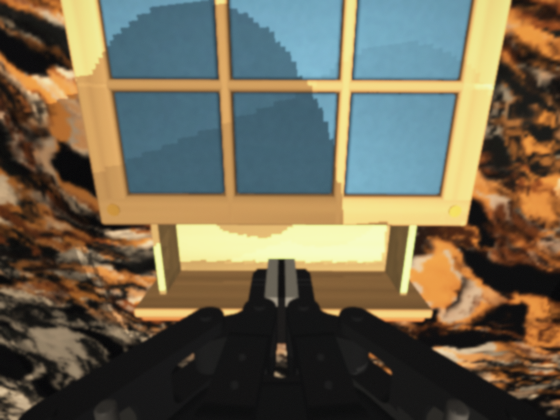

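In both views the tip is over the empty part of the drawer: scene crop (210,275), wrist (282,265), with the panel's edge at row 308. I'll lower it in.

step_arm([
  {"claw":-1,"delta_pos":[-0.2,0,1.2],"delta_rot":[0,0,0]},
  {"claw":-1,"delta_pos":[0,0,1.2],"delta_rot":[0,0,0]},
  {"claw":-1,"delta_pos":[0,0,1.2],"delta_rot":[0,0,0]},
])

```text
time: 8.88
ee_pos: [0.5204, -0.0762, 0.0646]
tcp_rot: [[0.993, -0.116, 0.007], [-0.116, -0.993, -0.0], [0.007, -0.001, -1.0]]
ft_force: [0.4, 0.1, 0.2]
opening: 0.0001
```

step_arm([
  {"claw":-1,"delta_pos":[-0.6,0,0],"delta_rot":[0,0,0]},
  {"claw":-1,"delta_pos":[-0.6,0,0],"delta_rot":[0,0,0]},
])

```text
time: 9.12
ee_pos: [0.5071, -0.075, 0.0628]
tcp_rot: [[0.993, -0.116, 0.004], [-0.116, -0.993, -0.001], [0.004, 0.0, -1.0]]
ft_force: [-0.4, 0.1, -0.1]
opening: -0.0003
```

```bash
python3 -c "
from h import *
st(-.147,0)"
```

```text
t 9.12 ee [ 0.5071 -0.075   0.0628] local mm -103.7 0.4 z 62.8 F [-0.37  0.06 -0.05] open -0.0003
yawerr -0.0035646273609017814 zaxis [ 4.3e-03 -8.0e-04 -1.0e+00] tool cm to tgt [-4.33  0.03 -0.02]
```

Now I'll pull gently with 6–8 mm rows, watching the force.

step_arm([
  {"claw":-1,"delta_pos":[-0.6,0,0],"delta_rot":[0,0,0]},
  {"claw":-1,"delta_pos":[-0.6,0,0],"delta_rot":[0,0,0]},
])

```text
time: 9.38
ee_pos: [0.4947, -0.0734, 0.0633]
tcp_rot: [[0.993, -0.116, 0.006], [-0.116, -0.993, -0.001], [0.006, -0.0, -1.0]]
ft_force: [0.5, -0.5, -0.2]
opening: -0.0004
```

step_arm([
  {"claw":-1,"delta_pos":[-0.6,0,0],"delta_rot":[0,0,0]},
  {"claw":-1,"delta_pos":[-0.6,0,0],"delta_rot":[0,0,0]},
])

```text
time: 9.62
ee_pos: [0.4826, -0.0718, 0.0639]
tcp_rot: [[0.993, -0.116, 0.008], [-0.116, -0.993, -0.0], [0.008, -0.001, -1.0]]
ft_force: [1.4, -0.1, -0.3]
opening: 0.0003
```

step_arm([
  {"claw":-1,"delta_pos":[-0.6,0,0],"delta_rot":[0,0,0]},
  {"claw":-1,"delta_pos":[-0.6,0,0],"delta_rot":[0,0,0]},
])

```text
time: 9.88
ee_pos: [0.4704, -0.0702, 0.0641]
tcp_rot: [[0.993, -0.115, 0.009], [-0.115, -0.993, -0.0], [0.009, -0.001, -1.0]]
ft_force: [1.6, -1.4, -1.1]
opening: -0.0002
```

```bash
python3 -c "
from h import *
st(-.150,0)"
```

```text
t 9.88 ee [ 0.4704 -0.0702  0.0641] local mm -140.7 0.7 z 64.1 F [ 1.61 -1.37 -1.08] open -0.0002
yawerr -0.004322547844895511 zaxis [ 8.8e-03 -1.0e-04 -1.0e+00] tool cm to tgt [-0.93  0.07 -0.01]
```

Forces are light, so I'll carry on to the stop.

step_arm([
  {"claw":-1,"delta_pos":[-0.5,0,0],"delta_rot":[0,-0.004,0]},
])

```text
time: 10.0
ee_pos: [0.4652, -0.0696, 0.0641]
tcp_rot: [[0.993, -0.115, 0.005], [-0.115, -0.993, 0.0], [0.005, -0.001, -1.0]]
ft_force: [2.8, -1.0, -3.0]
opening: -0.0001
```

step_arm([
  {"claw":-1,"delta_pos":[-0.4,0,0],"delta_rot":[0,0,0]},
])

```text
time: 10.12
ee_pos: [0.4612, -0.0691, 0.0641]
tcp_rot: [[0.993, -0.115, 0.005], [-0.115, -0.993, 0.0], [0.005, -0.001, -1.0]]
ft_force: [3.1, -1.2, -2.2]
opening: 0.0005
```

step_arm([
  {"claw":-1,"delta_pos":[-0.3,0,0],"delta_rot":[0,0,0]},
])

```text
time: 10.25
ee_pos: [0.4588, -0.0686, 0.0643]
tcp_rot: [[0.993, -0.115, 0.007], [-0.115, -0.993, 0.001], [0.007, -0.001, -1.0]]
ft_force: [8.9, -4.8, -5.8]
opening: 0.0002
```

step_arm([
  {"claw":-1,"delta_pos":[-0.3,0,0],"delta_rot":[0,0,0]},
])

```text
time: 10.38
ee_pos: [0.4587, -0.0679, 0.065]
tcp_rot: [[0.993, -0.113, 0.013], [-0.113, -0.994, 0.001], [0.012, -0.002, -1.0]]
ft_force: [15.4, -6.3, -8.7]
opening: 0.0001
```

step_arm([
  {"claw":-1,"delta_pos":[-0.3,0,0],"delta_rot":[0,0,0]},
])

```text
time: 10.5
ee_pos: [0.4588, -0.0673, 0.0658]
tcp_rot: [[0.994, -0.112, 0.018], [-0.112, -0.994, 0.001], [0.018, -0.003, -1.0]]
ft_force: [10.7, -5.8, -6.7]
opening: -0.0003
```

```bash
python3 -c "
from h import *
st(-.150,0)"
```

```text
t 10.50 ee [ 0.4588 -0.0673  0.0658] local mm -152.5 2.3 z 65.8 F [10.66 -5.78 -6.72] open -0.0003
yawerr -0.007659160462247919 zaxis [ 0.0182  0.0013 -0.9998] tool cm to tgt [0.25 0.23 0.  ]
```

The force rose with no further motion at x = -152.5 mm local, against about -153 mm expected at the stop. I'll back off, then lift out.

step_arm([
  {"claw":-1,"delta_pos":[1.0,0,0],"delta_rot":[0,-0.018,0]},
  {"claw":-1,"delta_pos":[0.5,0,0],"delta_rot":[0,0,0]},
  {"claw":-1,"delta_pos":[0,0,0],"delta_rot":[0,0,0]},
])

```text
time: 10.88
ee_pos: [0.4724, -0.0692, 0.0656]
tcp_rot: [[0.994, -0.113, -0.002], [-0.113, -0.994, 0.003], [-0.003, -0.003, -1.0]]
ft_force: [-0.7, -0.9, -0.2]
opening: 0.0001
```

step_arm([
  {"claw":-1,"delta_pos":[0,0,-2],"delta_rot":[0,0,0]},
  {"claw":-1,"delta_pos":[0,0,-4],"delta_rot":[0,0,0]},
  {"claw":-1,"delta_pos":[0,0,-4],"delta_rot":[0,0,0]},
  {"claw":-1,"delta_pos":[0,0,-4],"delta_rot":[0,0,0]},
  {"claw":-1,"delta_pos":[0,-4,-2],"delta_rot":[0,0,0]},
  {"claw":-1,"delta_pos":[0,-5,0],"delta_rot":[0,0,0]},
  {"claw":-1,"delta_pos":[0,-5,0],"delta_rot":[0,0,0]},
  {"claw":-1,"delta_pos":[0,-5,0],"delta_rot":[0,0,0]},
  {"claw":-1,"delta_pos":[0,0,0],"delta_rot":[0,0,0]},
])

```text
time: 12.0
ee_pos: [0.4873, 0.1227, 0.2285]
tcp_rot: [[0.993, -0.118, -0.01], [-0.118, -0.993, 0.003], [-0.01, -0.002, -1.0]]
ft_force: [-0.3, -0.4, -0.7]
opening: -0.0003
```

```bash
python3 - <<'E'
from h import *
st()
a=read_camera("scene")[:,:,::-1];b=read_camera("top")[:,:,::-1]
cv2.imwrite("pics/s6z.png",cv2.resize(a[180:330,240:390],None,fx=4,fy=4,interpolation=2));cv2.imwrite("pics/t6.png",b)
cv2.imwrite("pics/t6z.png",cv2.resize(b[140:260,270:420],None,fx=5,fy=5,interpolation=2))
cv2.imwrite("pics/s6.png",a)
for op in(.09,.1): print(op,[((proj("top",[*(C+(-.07-op)*ex+y*ey),.063])-[270,140])*5).round() for y in(-.08,.08)],[((proj("scene",[*(C+(-.07-op)*ex+y*ey),.063])-[240,180])*4).round() for y in(-.08,.08)])
E
```

```text
t 12.00 ee [0.4873 0.1227 0.2285] local mm -147.0 194.3 z 228.5 F [-0.28 -0.4  -0.72] open -0.0003
yawerr -0.00145818205601074 zaxis [-0.0097  0.0031 -0.9999] tool cm to tgt [14.67 19.45 -0.18]
0.09 [array([437., 561.]), array([159., 533.])] [array([174., 380.]), array([ 87., 252.])]
0.1 [array([436., 579.]), array([158., 550.])] [array([162., 385.]), array([ 75., 256.])]
```

View pics/s6z.png

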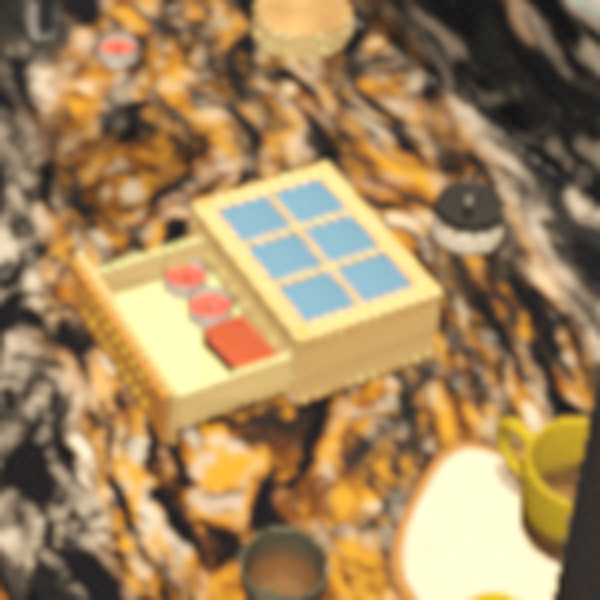

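View pics/t6.png

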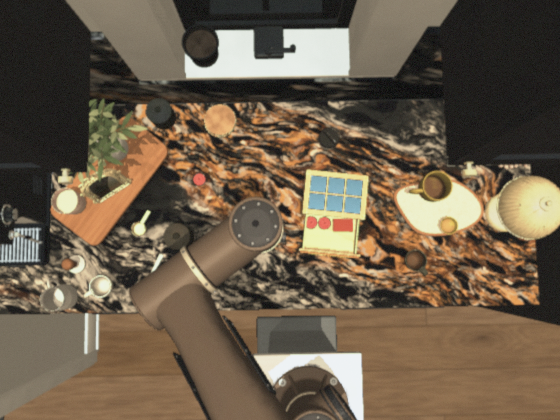

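View pics/t6z.png

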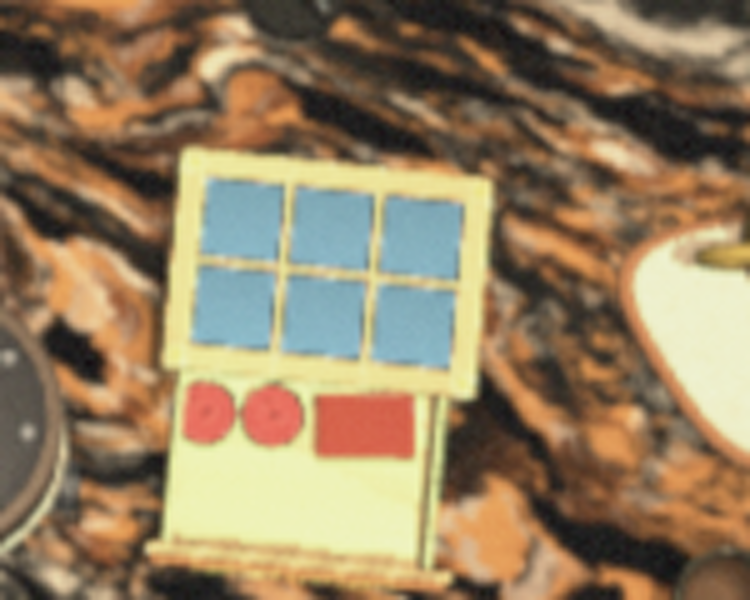

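The top view puts the panel's outer edge at about (158,552)–(440,582). The prediction for 0.100 m is (158,550)–(436,579), so the drawer is fully open. The arm is clear and the bystanders look unmoved. I'll hand in.

```bash
python3 -c "
from bench import *
print(sign_off())"
```

```text
the job is handed in; nothing more can be done
None
```

The chest's catch was under the rear-middle tile, and the drawer is now fully open; I handed the job in at about 12 s.

- **Finding the catch:** I felt three tiles with the closed fingertips. Front-left and rear-left were solid. Rear-middle gave at about 4 N; I pressed it right down, about 5 mm, and the drawer sprang ajar by about 57 mm.
- **Opening the drawer:** I lowered the closed fingers into the empty space behind the front and drew it out with about 2–3 N. At the stop the wrist force rose to 10–15 N with no further motion. I then backed off and lifted clear without touching the outer face.
- **Last checks:**
  - **Drawer:** the top view puts the panel's edge within 1 px of where it should be at 0.100 m.
  - **Force:** the wrist force is about zero and the arm is clear of everything.
  - **Bystanders:** the timer, cup, candle and scoop look unmoved. The canister and spoon were partly hidden behind the arm in the last top view, so I saw only part of them. I compared positions by eye rather than measuring them.
- **Disagreements:** the wrist camera placed the chest's front about 3 mm from where the top and scene cameras did. One sideways move also overshot by 9 mm in free air, and I corrected it before lowering into the drawer.

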